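Put the foot soldiers on their drying mats

TASK

The three standing foot soldiers on wooden blocks are freshly primed: set each one, upright and without letting it drop, on the drying mat that has the same outline as its block (oblong, square or round), centred and with straight edges parallel to the mat's. The two horses on blocks, the glass jar and the paint pot must stay where they are, and no soldier may be tipped over.

Things in the scene. Friction and masses are not known exactly. Their poses are not given: they have to be found in the camera images.
- soldier_long: Light wooden painting block with a grey standing foot soldier (a man in a round hat, 24 mm across, 40 mm tall) glued upright on the middle of its top. OBLONG block, 90 mm along x by 40 mm along y. Block 28 mm tall, whole thing 68 mm tall; loose, 50 to 150 g. Origin: centre of the block's underside; z up. Grip it across y.
- soldier_square: Light wooden painting block with a grey standing foot soldier (a man in a round hat, 24 mm across, 40 mm tall) glued upright on the middle of its top. SQUARE block, 50 by 50 mm along x and y. Block 28 mm tall, whole thing 68 mm tall; loose, 50 to 150 g. Origin: centre of the block's underside; z up, x and y square to its sides.
- soldier_round: Light wooden painting block with a grey standing foot soldier (a man in a round hat, 24 mm across, 40 mm tall) glued upright on the middle of its top. ROUND block (short cylinder), 50 mm diameter. Block 28 mm tall, whole thing 68 mm tall; loose, 50 to 150 g. Origin: centre of the block's underside; z up.
- mat_long: OBLONG black rubber drying mat, 116 mm along x by 66 mm along y, 6 mm thick, flat, stuck to the table. Origin: centre of its underside, on the table; its top is 6 mm above.
- mat_square: SQUARE black rubber drying mat, 76 by 76 mm along x and y, 6 mm thick, flat, stuck to the table. Origin: centre of its underside; its top is 6 mm above.
- mat_round: ROUND black rubber drying mat, 76 mm diameter, 6 mm thick, flat, stuck to the table. Origin: centre of its underside; its top is 6 mm above.
- horse_long: Light wooden painting block with a grey riderless horse (52 mm long, 18 mm wide, 40 mm tall) glued on the middle of its top; not part of the job, stays where it is. OBLONG block, 90 mm along x by 40 mm along y. Block 28 mm tall, whole thing 68 mm tall; loose, 50 to 150 g. Origin: centre of the block's underside; z up.
- horse_square: Light wooden painting block with a grey riderless horse (52 mm long, 18 mm wide, 40 mm tall) glued on the middle of its top; not part of the job, stays where it is. SQUARE block, 50 by 50 mm. Block 28 mm tall, whole thing 68 mm tall; loose, 50 to 150 g. Origin: centre of the block's underside; z up.
- glass_jar: Empty open glass rinsing jar, 60 mm diameter, 60 mm tall, loose, on the far side of the work; stays where it is. Origin: centre of its underside.
- paint_pot: Small closed white paint pot with a black cap, 40 mm diameter, 42 mm tall, loose, on the far side of the work; stays where it is. Origin: centre of its underside.
Mind the look-alikes: they are no part of the job. What is shaped like the soldier_round but pink is not meant.

How it is judged:
By the outcome, as a careful person would: the job done as asked, in the order asked, and still so for the second after the job is handed in, with the robot touching nothing.
It also fails if it takes over 83 s, if anything falls off the work surface, if the arm or the gripper's body presses on something with over 40 N, if the wrist force passes 120 N, or if a joint passes its speed limit or range.

ROBOT

A 6-joint arm with a two-finger parallel gripper is mounted at the origin on the work surface. World frame = base frame: x ahead of the robot, y to its left, z up, the work surface at z = 0. Lengths are in mm, angles in rad, forces in N, time in s.
With the tool pointing down it reaches from about 275 to 1000 mm from the base axis. Payload 8.4 kg.
Tool frame: the origin (TCP) lies at the very end of the fingers, on their centre line; the grasp point (between the pads) lies 19 mm behind it; z points along the fingers, y is the direction in which the jaws open and shut (so a half turn about z gives the same grasp; the last joint's range is limited). The gripper opens to 85 mm and grips with 20 to 120 N. Pads are 22 mm wide; open, the fingers measure 114 mm over their backs; the gripper's body (76 mm by 85 mm) begins 54 mm behind the grasp point. The pads swing forward as they close: fully open they stand 13 mm farther back than shut.
Start: joints at [1.243, 0.353, 1.633, -0, 1.155, -0.002], TCP at [200.04, 592.125, 231.281] pointing down, gripper open.
Joint ranges: [-2.63, 2.63], [-0.92, 2.1], [0.06, 2.66], [-1.3, 4.44], [0, 2.69], [-3.02, 3.02]. Speed limits (rad/s): [2.22, 2.22, 2.79, 3.14, 3.14, 3.14].

INTERFACE

Orientations are given as [roll, pitch, yaw] about the fixed x, y, z axes, in that order (R = Rz(yaw) Ry(pitch) Rx(roll)).
In Python, from rig import r gives the robot as it stands.
- The arm moves only by the tool move_arm, never from a script. Its argument "increments" is a list of rows, each an object of numbers: "tx", "ty", "tz": the shift along the tool's x, y, z in cm; "rx", "ry", "rz": the turn, a rotation vector about the tool's x, y, z in degrees; "gripper": the gripper's target within -1 to 1 (fully open at 1, half-way at 0, shut at -1). A call has 1 to 12 rows; each row shifts and turns the commanded pose from where the row before left it, along the tool's axes as they then stand; what a row does not reach is not made up. A row lasts 1/10 s, in which the tool goes at most 50 mm and 8.59 degrees, less where a joint would pass 70% of its speed; a pose out of reach is approached as far as the arm can. A call is refused whole if a number of a shift passes 5 or a number of a turn 8.59, either way. A call with a gripper value outside its range is refused whole. The fingers move at their own pace and stop on an object; "squeeze" is the grip in N (left out, the last holds). Time passes only in rows, so rows that do not move let the fingers close. It gives the time, the measured TCP pose, the force and the opening at its end, in the units of the state.
- r.sense(): the state, without advancing time (a new reading comes with each control period).
- r.grab_frame(name): name is "scene" or "top" or "wrist"; returns (picture, depth): 400x640x3 uint8, red, green, blue; 400x640 float32, mm along the optical axis (not along the pixel's ray), 0 where there is no reading.
- r.camera_model(name): a dict with "fx", "fy", "cx", "cy" (pixels), "k1" (the pictures are not rectified: a ray, as slopes to the right and down, at radius r is drawn at 1 + k1 r^2 times it, then the intrinsics apply), "R" (3x3) and "t" (3): a world point X has camera coordinates R X + t; the wrist camera has in their place "hand_eye" (4x4, takes a point from camera to tool coordinates, whose origin is the TCP and whose axes are the flange's). Camera axes: x right, y down, z forward; pixel columns grow to the right and rows downward; lengths in mm; the calibration is good to about 2 mm. A picture is of the moment at which its call begins: read the wrist's pose just before it. camera_model takes no time and is no camera call.
- r.sign_off(): hands the job in, once; it reports no verdict.
Trained networks look in the newest picture that a camera, given by its name, has taken for a name from the list of things; names that differ only in an ending like _2 or _b are one class to them, and where a whole thing is asked for, a point or a joint stands for the part that bears it (a point fixed in the world has none). Each returns a list of dicts, best first, with "confidence" (0 to 1); they miss things now and then, are a little off and sometimes report something else, mostly with a low value. They report only what shows in the picture. A call takes as long as a camera call. They do not tell look-alikes from the thing itself.
- r.cut_out(query, camera): "mask" (400x640 bool, what is visible of it) and "bbox" ([left, top, right, bottom] in pixels, round what is visible of it).
- r.place_of(query, camera): "location" ([row, column] in pixels: a listed point, or the origin of a listed thing).
The state is a dict: "clock": time; "qpos": joint angles; "qvel": joint speeds; "joint_efforts": joint torques, N m; "eef_pos": TCP position; "tcp_rot": TCP orientation; "contact_force": force on the tool from outside, world axes, zero at the start; "wrist_torque": the same for the moment, N m; "opening": opening from 0.0 (shut) to 1.0 (fully open).
Only numpy, scipy, OpenCV 4.12 (cv2) and the standard library are available. Lean on these libraries where they do the work, as an engineer would, in place of code of your own. Each camera call takes 0.05 s, during which the arm holds its last target. There are 200 camera calls.

## Working session

There is one attempt and no reset: what is moved stays moved. The work goes in short steps, Python scripts to look and compute and a tool call to move; the robot and the scene stay as the last step left them, time stands still between calls to the robot, and variables do not carry over. Pictures are saved under pics/ and viewed, about 12 in all and at most 16, crops included, and the job is handed in when it is done.

Besides the shell and the picture viewer there is one more tool, called after "Call:" as a command line: name --argument value ..., lists and objects as JSON in quotes. move_arm: Moves the arm, as the interface text tells. Its arguments: {"type":"object","properties":{"increments":{"type":"array","items":{"type":"object","properties":{"tx":{"type":"number"},"ty":{"type":"number"},"tz":{"type":"number"},"rx":{"type":"number"},"ry":{"type":"number"},"rz":{"type":"number"},"gripper":{"type":"number"}}}},"squeeze":{"type":"number"}},"required":["increments"]}

```bash
mkdir -p pics; ls
cat > h.py <<'E'
import numpy as np, cv2
from rig import r
def save(n,im): cv2.imwrite(f'pics/{n}.png',im[:,:,::-1])
E
python3 - <<'E'
from h import *
s=r.sense(); print(s)
for c in ['scene','top']:
    im,d=r.grab_frame(c); save(c+'0',im); np.save(f'pics/{c}0.npy',d); m=r.camera_model(c); print(c,m)
print(r.camera_model('wrist'))
E
```

```text
pics
{'clock': 0.0, 'qpos': array([ 1.24259656e+00,  3.53617720e-01,  1.63411902e+00,  1.92055272e-05,
        1.15520892e+00, -2.40938713e-03]), 'qvel': array([-0.00108329, -0.00070935, -0.00078251,  0.00200068, -0.0016215 ,
       -0.0004028 ]), 'joint_efforts': array([ 1.96560732e-04, -6.05256701e+01, -3.42079389e+01,  6.06044205e-05,
        8.94427387e-03, -4.36610918e-06]), 'eef_pos': array([199.88496352, 591.68054295, 230.58715685]), 'tcp_rot': array([-3.14023970e+00, -2.08200831e-05,  2.81579449e+00]), 'contact_force': array([0.97330979, 0.21559952, 0.29700079]), 'wrist_torque': array([0.04972199, 0.0407799 , 0.01028217]), 'opening': 0.9991550997912751}
scene {'fx': 376.73399737103773, 'fy': 376.73399737103773, 'cx': 314.66852648528004, 'cy': 198.76152025591347, 'k1': -0.006508968707315251, 'R': array([[-0.52609808,  0.85031333, -0.01371318],
       [ 0.47064918,  0.27768949, -0.83748307],
       [-0.70831502, -0.44705233, -0.54629118]]), 't': array([ 297.70222286, -206.08978432, 1343.30645237])}
top {'fx': 514.2316517995572, 'fy': 514.2316517995572, 'cx': 320.84684646220944, 'cy': 196.97292616800297, 'k1': -0.15610078032914332, 'R': array([[-0.02699079, -0.99962624,  0.00434393],
       [-0.9878769 ,  0.02600848, -0.15304504],
       [ 0.15287485, -0.00842207, -0.98820967]]), 't': array([  12.78079808,  548.79976396, 1119.7974763 ])}
{'fx': 309.3092214655338, 'fy': 309.3092214655338, 'cx': 321.3020276685956, 'cy': 196.32288511768976, 'k1': -0.03665949057274155, 'hand_eye': array([[ 1.90689355e-04, -9.51625829e-01, -3.07259247e-01,
         7.90984585e+01],
       [ 9.99998916e-01,  6.30155369e-04, -1.33106809e-03,
         3.97116181e-01],
       [ 1.46029983e-03, -3.07258660e-01,  9.51624917e-01,
        -1.41825994e+02],
       [ 0.00000000e+00,  0.00000000e+00,  0.00000000e+00,
         1.00000000e+00]])}
```

View pics/top0.png

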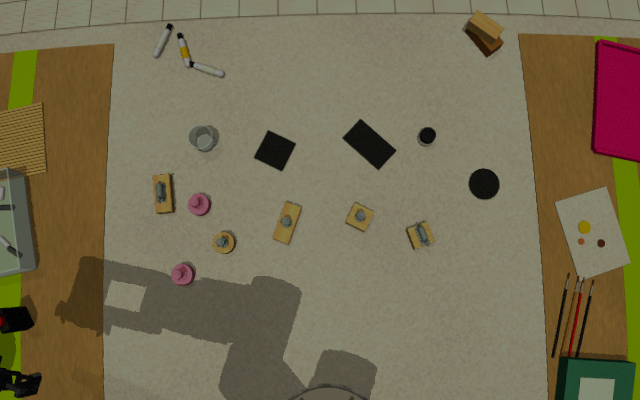

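View pics/scene0.png

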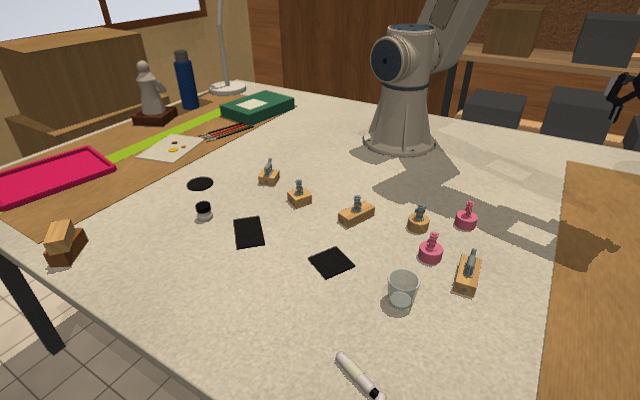

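The top view shows soldier_long at (287,222), soldier_square at (360,216) and soldier_round at (223,242). The pink look-alikes are at (199,204) and (182,274), and the horses at (163,193) and (420,235). The square mat is at (275,150), the long mat at (370,144), the round mat at (484,184), the jar at (203,138) and the pot at (427,135). The scene view agrees.

```bash
cat >> h.py <<'E'
from scipy.spatial.transform import Rotation as Ro
def cam(c,s=None):
    """K, k1, camera-to-world R, camera centre"""
    m=r.camera_model(c)
    if c=='wrist':
        s=s or r.sense(); A=Ro.from_euler('xyz',s['tcp_rot']).as_matrix(); H=np.array(m['hand_eye'])
        Rc=A@H[:3,:3]; o=A@H[:3,3]+s['eef_pos']
    else: Rc=np.array(m['R']).T; o=-Rc@np.array(m['t'])
    return m,Rc,o
def rays(c,uv,s=None):
    m,Rc,o=cam(c,s); uv=np.asarray(uv,float).reshape(-1,2)
    d=(uv-[m['cx'],m['cy']])/[m['fx'],m['fy']]; p=d.copy()
    for _ in range(8): p=d/(1+m['k1']*(p**2).sum(1,keepdims=True))
    return o,np.c_[p,np.ones(len(p))]@Rc.T
def onz(c,uv,z,s=None):
    o,d=rays(c,uv,s); return o+d*((z-o[2])/d[:,2])[:,None]
def cloud(c,mask,depth,s=None):
    v,u=np.nonzero(mask&(depth>0)); o,d=rays(c,np.c_[u,v],s); return o+d*depth[v,u][:,None],np.c_[u,v]
def rect(P):
    (x,y),(w,h),a=cv2.minAreaRect(P[:,:2].astype(np.float32))
    if w<h: w,h,a=h,w,a+90
    return np.round([x,y,w,h,(a+90)%180-90],1)
E
python3 - <<'E'
from h import *
Q=['soldier_long','soldier_square','soldier_round','mat_long','mat_square','mat_round','horse_long','horse_square','glass_jar','paint_pot']
for c in ['top','scene']:
    im,d=r.grab_frame(c)
    for q in Q:
        for k in r.cut_out(q,c)[:3]:
            if k['confidence']<.3: continue
            P,uv=cloud(c,k['mask'],d); 
            if len(P)<20: continue
            zt={'m':(2,11),'s':(23,32),'h':(23,32)}.get(q[0],(-5,80))
            S=P[(P[:,2]>zt[0])&(P[:,2]<zt[1])]
            print(c,q,round(k['confidence'],2),[int(b) for b in k['bbox']],'z pct',np.percentile(P[:,2],[5,50,95]).round(0),'n',len(P),len(S),rect(S) if len(S)>5 else '', im[k['mask']].mean(0).round())
print(r.sense()['clock'])
E
```

```text
top soldier_long 0.92 [276, 204, 301, 244] z pct [23. 28. 64.] n 680 558 [495.3  79.   88.5  39.9 -21.4] [124. 106.  59.]
top soldier_square 0.6 [340, 204, 372, 229] z pct [22. 28. 66.] n 504 381 [504.9 -88.2  50.1  49.9 -28.3] [118. 104.  60.]
top soldier_round 0.97 [172, 260, 193, 286] z pct [ 8. 28. 66.] n 390 256 [380.6 317.9  46.6  44.2 -20.9] [117.  69.  80.]
top soldier_round 0.74 [210, 230, 235, 253] z pct [ 1. 28. 66.] n 440 280 [452.3 223.2  49.5  46.7 -62.3] [109.  95.  59.]
top soldier_round 0.69 [189, 192, 211, 218] z pct [10. 28. 66.] n 379 238 [542.5 281.2  46.5  46.3  67.3] [119.  69.  80.]
top mat_long 0.97 [343, 121, 395, 166] z pct [1. 5. 9.] n 1305 1190 [ 678.9 -119.4  116.5   67.    45.8] [22. 22. 17.]
top mat_square 0.81 [252, 130, 294, 169] z pct [1. 5. 9.] n 927 840 [668.9 104.6  74.4  74.3  62.3] [19. 19. 15.]
top mat_round 0.59 [468, 167, 499, 196] z pct [1. 5. 9.] n 761 692 [ 577.5 -391.6   76.5   70.7  -80. ] [23. 22. 18.]
top horse_long 0.65 [154, 171, 175, 213] z pct [ 8. 28. 58.] n 756 485 [570.8 367.7  89.8  41.5   4.1] [102.  88.  51.]
top horse_squar
[... 1254 characters left out ...]
t [4. 6. 8.] n 294 287 [ 578.4 -389.9   75.7   73.3   55.5] [39. 36. 32.]
scene horse_long 0.73 [451, 247, 477, 294] z pct [ 5. 28. 57.] n 894 519 [573.1 369.   90.6  40.2   5.5] [150. 124.  86.]
scene horse_square 0.74 [256, 158, 279, 185] z pct [ 4. 27. 55.] n 334 143 [ 460.1 -224.8   53.2   50.3   18. ] [132. 110.  78.]
scene glass_jar 0.56 [388, 267, 418, 311] z pct [ 7. 40. 60.] n 1068 1068 [695.7 274.9  59.5  54.9  16.7] [143. 141. 126.]
scene paint_pot 0.55 [196, 200, 215, 224] z pct [ 3. 28. 43.] n 299 299 [ 680.5 -267.8   76.7   38.5   52.7] [71. 67. 60.]
scene paint_pot 0.37 [256, 156, 278, 186] z pct [ 4. 28. 58.] n 360 360 [ 439.5 -239.5  111.1   59.9   34.3] [131. 111.  80.]
1.2
```

Call:
move_arm --increments '[{"tx":-3.59,"ty":-2.67,"tz":1,"gripper":1},{"tx":-3.59,"ty":-2.67,"tz":1},{"tx":-3.59,"ty":-2.67,"tz":1},{"tx":-3.59,"ty":-2.67,"tz":1},{"tx":-3.59,"ty":-2.67,"tz":1},{"tx":-3.59,"ty":-2.67,"tz":1},{"tx":-3.59,"ty":-2.67,"tz":1},{"tx":-3.59,"ty":-2.67,"tz":1},{"tx":-3.59,"ty":-2.67,"tz":1},{"tx":-3.59,"ty":-2.67,"tz":1},{"tx":0},{"tx":0}]' --squeeze 30

```text
invalid input
```

```bash
cat >> h.py <<'E'
ZT={'m':(2,11),'s':(23,33),'h':(23,33)}
def look(q,near,c='wrist',name=None):
    """find q near a world xy, measure it from depth; also the rim projected on its known top plane"""
    s=r.sense(); im,d=r.grab_frame(c)
    if name: save(name,im)
    print('tcp',np.round(s['eef_pos'],1),'rpy',np.degrees(s['tcp_rot']).round(1),'F',s['contact_force'].round(1),'open',round(s['opening'],3),'t',round(s['clock'],2))
    for k in r.cut_out(q,c)[:4]:
        P,uv=cloud(c,k['mask'],d,s)
        if len(P)<50: continue
        S=P[(P[:,2]>ZT[q[0]][0])&(P[:,2]<ZT[q[0]][1])]
        if len(S)<50: continue
        R=rect(S); ok=np.hypot(*(R[:2]-near))<45
        H=P[P[:,2]>55]
        print('OK' if ok else '--',round(k['confidence'],2),[int(b) for b in k['bbox']],'n',len(S),'z',np.median(S[:,2]).round(1),'rect',R,'circ',np.round(cv2.minEnclosingCircle(S[:,:2].astype(np.float32))[0],1),'hat',np.round((H.min(0)+H.max(0))/2,1) if len(H)>20 else '',im[k['mask']].mean(0).round())
def plan(x,y,z,yaw):
    """increments (cm, deg) to go there: turn first, then shift in turned tool axes"""
    s=r.sense(); y0=np.degrees(s['tcp_rot'][2]); d=np.array([x,y,z])-s['eef_pos']; a=np.radians(yaw)
    print('rz',round(-((yaw-y0+180)%360-180),2),'then tx,ty,tz',np.round([d[0]*np.cos(a)+d[1]*np.sin(a),d[0]*np.sin(a)-d[1]*np.cos(a),-d[2]],1)/10)
E
python3 - <<'E'
from h import *
look('soldier_round',[454,224],name='w1'); plan(454,224,130,161.3)
E
```

```text
tcp [200.1 592.1 231.3] rpy [180.    0.  161.3] F [-0.8 -0.5 -0.5] open 0.998 t 1.2
OK 0.97 [133, 371, 169, 400] n 439 z 27.5 rect [444.7 229.6  49.2  32.7  72.6] circ [452.1 227. ] hat  [121. 104.  77.]
rz 0.03 then tx,ty,tz [-35.86 -26.73  10.13]
```

View pics/w1.png

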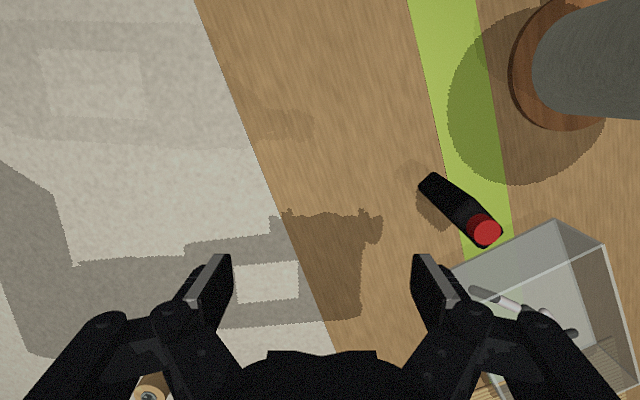

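The move was refused, so this picture is from the start pose: the fingers are at (215,290) and (430,290), and the soldier only shows at the bottom edge near (150,385). I'll retry with full rows.

Call:
move_arm --increments '[{"tx":-3.59,"ty":-2.67,"tz":1.0,"rx":0,"ry":0,"rz":0,"gripper":1},{"tx":-3.59,"ty":-2.67,"tz":1.0,"rx":0,"ry":0,"rz":0,"gripper":1},{"tx":-3.59,"ty":-2.67,"tz":1.0,"rx":0,"ry":0,"rz":0,"gripper":1},{"tx":-3.59,"ty":-2.67,"tz":1.0,"rx":0,"ry":0,"rz":0,"gripper":1},{"tx":-3.59,"ty":-2.67,"tz":1.0,"rx":0,"ry":0,"rz":0,"gripper":1},{"tx":-3.59,"ty":-2.67,"tz":1.0,"rx":0,"ry":0,"rz":0,"gripper":1},{"tx":-3.59,"ty":-2.67,"tz":1.0,"rx":0,"ry":0,"rz":0,"gripper":1},{"tx":-3.59,"ty":-2.67,"tz":1.0,"rx":0,"ry":0,"rz":0,"gripper":1},{"tx":-3.59,"ty":-2.67,"tz":1.0,"rx":0,"ry":0,"rz":0,"gripper":1},{"tx":-3.59,"ty":-2.67,"tz":1.0,"rx":0,"ry":0,"rz":0,"gripper":1},{"tx":0,"ty":0,"tz":0,"rx":0,"ry":0,"rz":0,"gripper":1},{"tx":0,"ty":0,"tz":0,"rx":0,"ry":0,"rz":0,"gripper":1}]' --squeeze 30

```text
clock: 2.5
eef_pos: [455.1, 223.4, 131.1]
tcp_rot: [-3.141, -0.0, 2.813]
contact_force: [-0.6, -0.3, -0.1]
opening: 0.997
```

Run:
```python
from h import *
look('soldier_round',[454,224],name='w2'); plan(454,224,130,161.3)
```

```text
tcp [455.1 223.4 131.1] rpy [-180.    -0.   161.2] F [-0.6 -0.3 -0.1] open 0.997 t 2.5
-- 0.94 [383, 229, 445, 287] n 1297 z 27.1 rect [537.9 282.4  49.2  39.1 -70. ] circ [542.6 284.1] hat  [135.  85.  97.]
-- 0.67 [376, 32, 445, 103] n 2763 z 27.2 rect [381.9 321.4  49.6  49.   71.5] circ [382.3 321.4] hat [382.1 321.6  61.8] [154. 108. 120.]
OK 0.56 [293, 157, 353, 219] n 1939 z 27.3 rect [452.7 225.8  49.3  48.6 -65.6] circ [453. 226.] hat [453.2 226.7  62. ] [145. 131. 103.]
rz 0.04 then tx,ty,tz [ 0.02 -0.09  0.15]
```

View pics/w2.png

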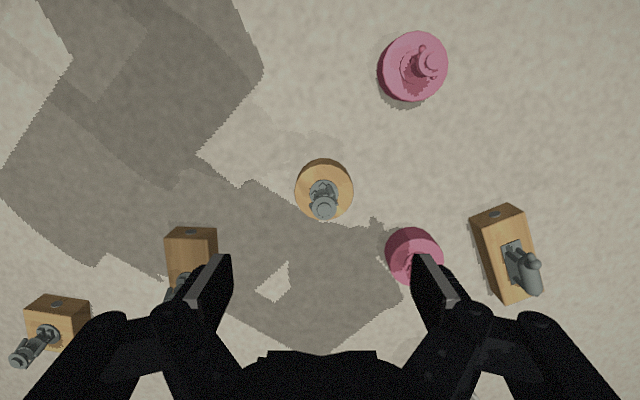

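The wrist view shows the round soldier at (324,188), centred between the fingers. The pink look-alikes at (412,66) and (414,257) are clear of the finger path. I'll descend and close.

Call:
move_arm --increments '[{"tx":0.28,"ty":0.18,"tz":1.6,"rx":0,"ry":0,"rz":0,"gripper":1},{"tx":0,"ty":0,"tz":2.2,"rx":0,"ry":0,"rz":0,"gripper":1},{"tx":0,"ty":0,"tz":2.2,"rx":0,"ry":0,"rz":0,"gripper":1},{"tx":0,"ty":0,"tz":2.2,"rx":0,"ry":0,"rz":0,"gripper":1},{"tx":0,"ty":0,"tz":2.2,"rx":0,"ry":0,"rz":0,"gripper":1},{"tx":0,"ty":0,"tz":1.4,"rx":0,"ry":0,"rz":0,"gripper":1},{"tx":0,"ty":0,"tz":0.9,"rx":0,"ry":0,"rz":0,"gripper":1},{"tx":0,"ty":0,"tz":0,"rx":0,"ry":0,"rz":0,"gripper":1},{"tx":0,"ty":0,"tz":0,"rx":0,"ry":0,"rz":0,"gripper":1}]' --squeeze 30

```text
clock: 3.5
eef_pos: [452.9, 227.3, 4.8]
tcp_rot: [3.141, 0.0, 2.816]
contact_force: [-0.2, -0.7, -0.3]
opening: 1.003
```

Call:
move_arm --increments '[{"tx":0,"ty":0,"tz":0,"rx":0,"ry":0,"rz":0,"gripper":-0.1},{"tx":0,"ty":0,"tz":0,"rx":0,"ry":0,"rz":0,"gripper":-0.1},{"tx":0,"ty":0,"tz":0,"rx":0,"ry":0,"rz":0,"gripper":-0.1},{"tx":0,"ty":0,"tz":0,"rx":0,"ry":0,"rz":0,"gripper":-0.1},{"tx":0,"ty":0,"tz":0,"rx":0,"ry":0,"rz":0,"gripper":-0.1},{"tx":0,"ty":0,"tz":0,"rx":0,"ry":0,"rz":0,"gripper":-0.1},{"tx":0,"ty":0,"tz":0,"rx":0,"ry":0,"rz":0,"gripper":-0.1},{"tx":0,"ty":0,"tz":0,"rx":0,"ry":0,"rz":0,"gripper":-0.1}]' --squeeze 30

```text
clock: 4.3
eef_pos: [453.1, 227.0, 5.1]
tcp_rot: [3.141, 0.001, 2.816]
contact_force: [-1.0, -1.0, 6.1]
opening: 0.572
```

Call:
move_arm --increments '[{"tx":0,"ty":0,"tz":-0.5,"rx":0,"ry":0,"rz":0,"gripper":-1},{"tx":0,"ty":0,"tz":-1.5,"rx":0,"ry":0,"rz":0,"gripper":-1},{"tx":0,"ty":0,"tz":-2.5,"rx":0,"ry":0,"rz":0,"gripper":-1},{"tx":0,"ty":0,"tz":-2.5,"rx":0,"ry":0,"rz":0,"gripper":-1},{"tx":0,"ty":0,"tz":-2.5,"rx":0,"ry":0,"rz":0,"gripper":-1},{"tx":0,"ty":0,"tz":-1.5,"rx":0,"ry":0,"rz":0,"gripper":-1},{"tx":0,"ty":0,"tz":-0.5,"rx":0,"ry":0,"rz":0,"gripper":-1},{"tx":0,"ty":0,"tz":0,"rx":0,"ry":0,"rz":0,"gripper":-1}]' --squeeze 30

```text
clock: 5.1
eef_pos: [453.0, 227.0, 119.9]
tcp_rot: [3.141, 0.001, 2.816]
contact_force: [0.2, -0.4, -0.8]
opening: 0.574
```

```bash
cat > held.py <<'E'
from h import *
def held(q,name=None):
    """held block measured in the TOOL frame: top face rect, from the wrist depth"""
    s=r.sense(); im,d=r.grab_frame('wrist')
    if name: save(name,im)
    A=Ro.from_euler('xyz',s['tcp_rot']).as_matrix()
    print('tcp',np.round(s['eef_pos'],1),'F',s['contact_force'].round(1),'open',round(s['opening'],3),'t',round(s['clock'],2))
    for k in r.cut_out(q,'wrist')[:3]:
        P,_=cloud('wrist',k['mask'],d,s); T=(P-s['eef_pos'])@A
        b=k['bbox']; n=np.abs(T[:,2]).max() if len(T) else 999
        if len(T)<30: continue
        z=np.percentile(T[:,2],[2,10,50,90,98]).round(1)
        H=T[T[:,2]<z[0]+10]
        print(round(k['confidence'],2),[int(x) for x in b],'n',len(T),'tool z pct',z,'hat xy',((H.min(0)+H.max(0))/2).round(1),'block x',np.percentile(T[T[:,2]>-30][:,0],[1,99]).round(1) if (T[:,2]>-30).any() else '')
E
python3 - <<'E'
from held import *
held('soldier_round','w3')
E
```

```text
tcp [453.  227.  119.9] F [ 0.2 -0.4 -0.8] open 0.574 t 5.1
0.89 [375, 33, 448, 106] n 4345 tool z pct [ 52.6  55.5  92.4  94.3 115.3] hat xy [96.4 67.2 54.9] block x [ 74.3 121. ]
0.66 [389, 235, 444, 298] n 1946 tool z pct [ 55.3  64.8  92.9 110.1 117.9] hat xy [-61.2  85.2  58.7] block x [-75.3 -42.3]
0.6 [265, 209, 374, 356] n 11616 tool z pct [-61.9 -58.8 -22.4 -11.9   2. ] hat xy [  3.9   0.8 -63. ] block x [-29.2  24.3]
```

View pics/w3.png

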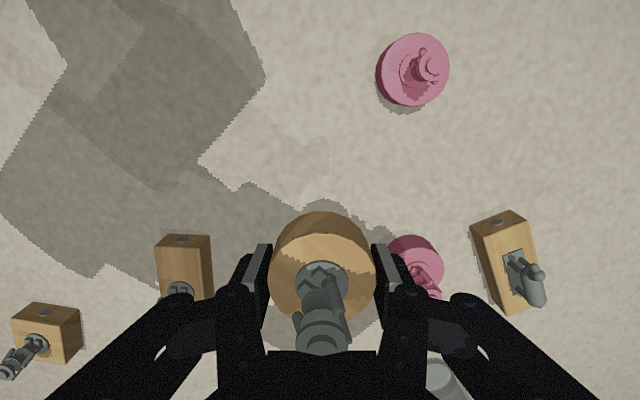

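The soldier is held upright at (323,280), its block centred between the pads. Next I carry it to about 80 mm short of the round mat so the wrist camera can see the mat ahead.

Call:
move_arm --increments '[{"tx":-0.8,"ty":-1.1,"tz":-0.5,"rx":0,"ry":0,"rz":0,"gripper":-1},{"tx":-1.6,"ty":-2.2,"tz":-0.5,"rx":0,"ry":0,"rz":0,"gripper":-1},{"tx":-2.4,"ty":-3.3,"tz":0,"rx":0,"ry":0,"rz":0,"gripper":-1},{"tx":-2.4,"ty":-3.3,"tz":0,"rx":0,"ry":0,"rz":0,"gripper":-1},{"tx":-2.4,"ty":-3.3,"tz":0,"rx":0,"ry":0,"rz":0,"gripper":-1},{"tx":-2.4,"ty":-3.3,"tz":0,"rx":0,"ry":0,"rz":0,"gripper":-1},{"tx":-2.4,"ty":-3.3,"tz":0,"rx":0,"ry":0,"rz":0,"gripper":-1},{"tx":-2.4,"ty":-3.3,"tz":0,"rx":0,"ry":0,"rz":0,"gripper":-1},{"tx":-2.4,"ty":-3.3,"tz":0,"rx":0,"ry":0,"rz":0,"gripper":-1},{"tx":-2.4,"ty":-3.3,"tz":0,"rx":0,"ry":0,"rz":0,"gripper":-1}]' --squeeze 30

```text
clock: 6.2
eef_pos: [561.7, -126.2, 128.6]
tcp_rot: [-3.141, -0.001, 2.816]
contact_force: [0.6, 0.9, 0.1]
opening: 0.573
```

Call:
move_arm --increments '[{"tx":-2.4,"ty":-3.3,"tz":0,"rx":0,"ry":0,"rz":0,"gripper":-1},{"tx":-2.4,"ty":-3.3,"tz":0,"rx":0,"ry":0,"rz":0,"gripper":-1},{"tx":-2.4,"ty":-3.3,"tz":0,"rx":0,"ry":0,"rz":0,"gripper":-1},{"tx":-2.4,"ty":-3.3,"tz":0,"rx":0,"ry":0,"rz":0,"gripper":-1},{"tx":-2.4,"ty":-3.3,"tz":0,"rx":0,"ry":0,"rz":0,"gripper":-1},{"tx":-2.4,"ty":-3.3,"tz":0,"rx":0,"ry":0,"rz":0,"gripper":-1},{"tx":-2.0,"ty":-2.3,"tz":0,"rx":0,"ry":0,"rz":0,"gripper":-1},{"tx":-1.5,"ty":-1.5,"tz":0,"rx":0,"ry":0,"rz":0,"gripper":-1},{"tx":0,"ty":0,"tz":0,"rx":0,"ry":0,"rz":0,"gripper":-1}]' --squeeze 30

```text
clock: 7.1
eef_pos: [655.7, -407.9, 127.9]
tcp_rot: [-3.141, -0.0, 2.814]
contact_force: [0.4, 0.1, -0.7]
opening: 0.569
```

```bash
cat >> held.py <<'E'
def heldfit(zt=-22.5):
    s=r.sense(); im,d=r.grab_frame('wrist'); A=Ro.from_euler('xyz',s['tcp_rot']).as_matrix()
    hsv=cv2.cvtColor(im,cv2.COLOR_RGB2HSV); m=(hsv[...,0]>8)&(hsv[...,0]<28)&(hsv[...,1]>80)
    P,_=cloud('wrist',m,d,s); T=(P-s['eef_pos'])@A
    T=T[(np.abs(T[:,2]-zt)<4)&(np.abs(T[:,:2])<60).all(1)]
    print('held top n',len(T),'z',np.median(T[:,2]).round(1),'x',np.percentile(T[:,0],[.5,99.5]).round(1),'y',np.percentile(T[:,1],[.5,99.5]).round(1),'rect',rect(T))
E
python3 - <<'E'
from held import *
look('mat_round',[578,-390],name='w4'); heldfit(); 
plan(578,-390,60,161.3)
E
```

```text
tcp [ 655.7 -407.9  127.9] rpy [-180.    -0.   161.2] F [ 0.4  0.1 -0.7] open 0.569 t 7.1
OK 0.94 [264, 46, 357, 142] n 6906 z 5.2 rect [ 576.9 -390.1   74.7   74.6   35.1] circ [ 576.7 -390. ] hat  [38. 37. 34.]
held top n 5281 z -21.9 x [-19.   24.2] y [-23.7  24.4] rect [  1.7  -0.1  50.5  45.9 -89.8]
rz 0.02 then tx,ty,tz [ 7.76 -1.12  6.82]
```

Call:
move_arm --increments '[{"tx":1.3,"ty":-0.2,"tz":0,"rx":0,"ry":0,"rz":0,"gripper":-1},{"tx":2.6,"ty":-0.4,"tz":0,"rx":0,"ry":0,"rz":0,"gripper":-1},{"tx":2.6,"ty":-0.4,"tz":0.5,"rx":0,"ry":0,"rz":0,"gripper":-1},{"tx":1.4,"ty":-0.17,"tz":1.5,"rx":0,"ry":0,"rz":0,"gripper":-1},{"tx":0,"ty":0,"tz":2.0,"rx":0,"ry":0,"rz":0,"gripper":-1},{"tx":0,"ty":0,"tz":2.0,"rx":0,"ry":0,"rz":0,"gripper":-1},{"tx":0,"ty":0,"tz":2.0,"rx":0,"ry":0,"rz":0,"gripper":-1},{"tx":0,"ty":0,"tz":1.5,"rx":0,"ry":0,"rz":0,"gripper":-1},{"tx":0,"ty":0,"tz":1.0,"rx":0,"ry":0,"rz":0,"gripper":-1},{"tx":0,"ty":0,"tz":0.6,"rx":0,"ry":0,"rz":0,"gripper":-1},{"tx":0,"ty":0,"tz":0.2,"rx":0,"ry":0,"rz":0,"gripper":-1},{"tx":0,"ty":0,"tz":0,"rx":0,"ry":0,"rz":0,"gripper":-1}]' --squeeze 30

```text
clock: 8.45
eef_pos: [577.8, -390.4, 16.5]
tcp_rot: [-3.141, 0.0, 2.816]
contact_force: [-0.4, 0.7, -1.3]
opening: 0.578
```

Run:
```python
from held import *
print(r.sense()['contact_force']); plan(576.3,-389.9,11,161.3)
```

```text
[-0.35404444  0.65695431 -1.27560982]
rz 0.04 then tx,ty,tz [ 0.16 -0.    0.55]
```

Call:
move_arm --increments '[{"tx":0.1,"ty":0,"tz":0.2,"rx":0,"ry":0,"rz":0,"gripper":-1},{"tx":0.06,"ty":0,"tz":0.1,"rx":0,"ry":0,"rz":0,"gripper":-1},{"tx":0,"ty":0,"tz":0.1,"rx":0,"ry":0,"rz":0,"gripper":-1},{"tx":0,"ty":0,"tz":0,"rx":0,"ry":0,"rz":0,"gripper":-1},{"tx":0,"ty":0,"tz":0,"rx":0,"ry":0,"rz":0,"gripper":-1}]' --squeeze 30

```text
clock: 8.95
eef_pos: [576.2, -389.9, 12.4]
tcp_rot: [-3.142, 0.0, 2.816]
contact_force: [0.6, 0.0, -0.4]
opening: 0.573
```

Call:
move_arm --increments '[{"tx":0,"ty":0,"tz":0.08,"rx":0,"ry":0,"rz":0,"gripper":-1},{"tx":0,"ty":0,"tz":0.06,"rx":0,"ry":0,"rz":0,"gripper":-1},{"tx":0,"ty":0,"tz":0,"rx":0,"ry":0,"rz":0,"gripper":-1}]' --squeeze 30

```text
clock: 9.25
eef_pos: [576.2, -389.9, 11.2]
tcp_rot: [-3.142, 0.0, 2.816]
contact_force: [-1.2, 0.7, 3.5]
opening: 0.577
```

Contact at 11.2 mm with 3.5 N. I'll release and rise.

Call:
move_arm --increments '[{"tx":0,"ty":0,"tz":0,"rx":0,"ry":0,"rz":0,"gripper":0.3},{"tx":0,"ty":0,"tz":0,"rx":0,"ry":0,"rz":0,"gripper":0.6},{"tx":0,"ty":0,"tz":0,"rx":0,"ry":0,"rz":0,"gripper":1},{"tx":0,"ty":0,"tz":0,"rx":0,"ry":0,"rz":0,"gripper":1},{"tx":0,"ty":0,"tz":0,"rx":0,"ry":0,"rz":0,"gripper":1},{"tx":0,"ty":0,"tz":-0.5,"rx":0,"ry":0,"rz":0,"gripper":1},{"tx":0,"ty":0,"tz":-2,"rx":0,"ry":0,"rz":0,"gripper":1},{"tx":0,"ty":0,"tz":-3,"rx":0,"ry":0,"rz":0,"gripper":1},{"tx":0,"ty":0,"tz":-3,"rx":0,"ry":0,"rz":0,"gripper":1},{"tx":0,"ty":0,"tz":-3,"rx":0,"ry":0,"rz":0,"gripper":1},{"tx":0,"ty":0,"tz":-1,"rx":0,"ry":0,"rz":0,"gripper":1},{"tx":0,"ty":0,"tz":0,"rx":0,"ry":0,"rz":0,"gripper":1}]' --squeeze 30

```text
clock: 10.45
eef_pos: [577.1, -390.4, 137.9]
tcp_rot: [-3.141, 0.003, 2.816]
contact_force: [0.0, 0.7, 0.7]
opening: 0.996
```

Run:
```python
from h import *
import h
ZT['s']=(27,38)
look('soldier_round',[577,-390],name='w5'); look('mat_round',[577,-390])
plan(495,-80,135,159)
plan(496,79,135,159)
```

```text
tcp [ 577.1 -390.4  137.9] rpy [-179.9    0.2  161.3] F [0.  0.7 0.7] open 0.996 t 10.45
OK 0.95 [291, 161, 351, 222] n 1892 z 33.3 rect [ 575.7 -389.4   49.    47.7   62.1] circ [ 576.4 -389.4] hat [ 576.7 -390.2   64.9] [113. 100.  77.]
tcp [ 575.6 -389.4  134.8] rpy [ 1.800e+02 -1.000e-01  1.613e+02] F [ 0.   0.9 -0. ] open 0.998 t 10.55
OK 0.69 [281, 147, 363, 222] n 2027 z 5.2 rect [ 573.5 -389.1   75.2   68.5   75.7] circ [ 576.8 -389.9] hat  [29. 28. 25.]
rz 2.34 then tx,ty,tz [18.57 25.99 -0.1 ]
rz 2.34 then tx,ty,tz [24.18 40.87 -0.1 ]
```

View pics/w5.png

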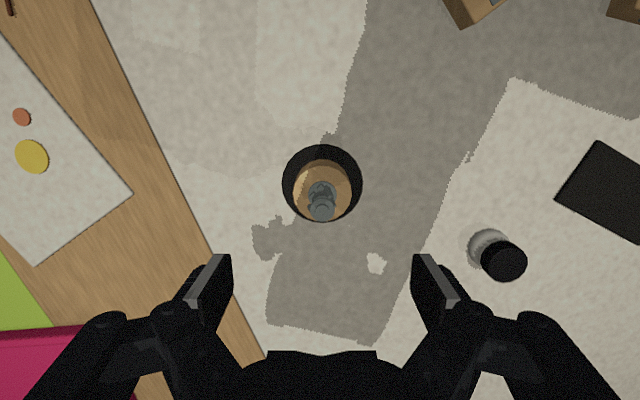

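The round soldier stands upright on the round mat at (322,190), within about 1 mm of centre. Next is soldier_square.

Call:
move_arm --increments '[{"tx":0,"ty":0,"tz":0,"rx":0,"ry":0,"rz":4.8,"gripper":1},{"tx":0,"ty":0,"tz":0,"rx":0,"ry":0,"rz":4.8,"gripper":1},{"tx":2.57,"ty":2.91,"tz":0,"rx":0,"ry":0,"rz":0,"gripper":1},{"tx":2.57,"ty":2.91,"tz":0,"rx":0,"ry":0,"rz":0,"gripper":1},{"tx":2.57,"ty":2.91,"tz":0,"rx":0,"ry":0,"rz":0,"gripper":1},{"tx":2.57,"ty":2.91,"tz":0,"rx":0,"ry":0,"rz":0,"gripper":1},{"tx":2.57,"ty":2.91,"tz":0,"rx":0,"ry":0,"rz":0,"gripper":1},{"tx":2.57,"ty":2.91,"tz":0,"rx":0,"ry":0,"rz":0,"gripper":1},{"tx":2.57,"ty":2.91,"tz":0,"rx":0,"ry":0,"rz":0,"gripper":1},{"tx":2.57,"ty":2.91,"tz":0,"rx":0,"ry":0,"rz":0,"gripper":1},{"tx":0,"ty":0,"tz":0,"rx":0,"ry":0,"rz":0,"gripper":1},{"tx":0,"ty":0,"tz":0,"rx":0,"ry":0,"rz":0,"gripper":1}]' --squeeze 30

```text
clock: 11.85
eef_pos: [504.8, -86.7, 135.1]
tcp_rot: [-3.141, -0.001, 2.65]
contact_force: [-0.4, -0.0, 0.3]
opening: 1.001
```

Run:
```python
from h import *
look('soldier_square',[505,-87],name='w6'); plan(505,-87.5,5,151.7)
```

```text
tcp [504.8 -86.7 135.1] rpy [-1.800e+02 -1.000e-01  1.519e+02] F [-0.4 -0.   0.3] open 1.001 t 11.85
OK 0.86 [291, 156, 352, 218] n 2469 z 27.3 rect [503.6 -86.5  49.8  49.3  61.9] circ [503.3 -85.9] hat [504.1 -87.   61.9] [111.  97.  74.]
rz 0.03 then tx,ty,tz [ 0.06  0.02 13.04]
```

View pics/w6.png

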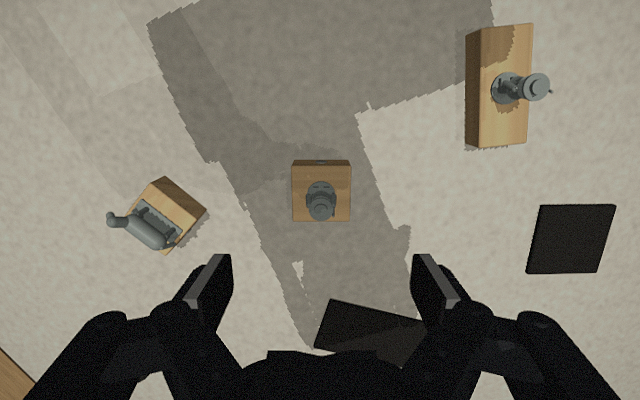

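soldier_square is centred at (321,190) and parallel to the jaws. Descend and grip.

Call:
move_arm --increments '[{"tx":0.1,"ty":0,"tz":1.6,"rx":0,"ry":0,"rz":0,"gripper":1},{"tx":0,"ty":0,"tz":2.2,"rx":0,"ry":0,"rz":0,"gripper":1},{"tx":0,"ty":0,"tz":2.2,"rx":0,"ry":0,"rz":0,"gripper":1},{"tx":0,"ty":0,"tz":2.2,"rx":0,"ry":0,"rz":0,"gripper":1},{"tx":0,"ty":0,"tz":2.2,"rx":0,"ry":0,"rz":0,"gripper":1},{"tx":0,"ty":0,"tz":1.8,"rx":0,"ry":0,"rz":0,"gripper":1},{"tx":0,"ty":0,"tz":0.9,"rx":0,"ry":0,"rz":0,"gripper":1},{"tx":0,"ty":0,"tz":0,"rx":0,"ry":0,"rz":0,"gripper":1},{"tx":0,"ty":0,"tz":0,"rx":0,"ry":0,"rz":0,"gripper":1}]' --squeeze 30

```text
clock: 12.85
eef_pos: [504.7, -87.4, 5.1]
tcp_rot: [-3.142, 0.0, 2.648]
contact_force: [0.3, 0.5, -0.3]
opening: 1.002
```

Call:
move_arm --increments '[{"tx":0,"ty":0,"tz":0,"rx":0,"ry":0,"rz":0,"gripper":-0.1},{"tx":0,"ty":0,"tz":0,"rx":0,"ry":0,"rz":0,"gripper":-0.1},{"tx":0,"ty":0,"tz":0,"rx":0,"ry":0,"rz":0,"gripper":-0.1},{"tx":0,"ty":0,"tz":0,"rx":0,"ry":0,"rz":0,"gripper":-0.1},{"tx":0,"ty":0,"tz":0,"rx":0,"ry":0,"rz":0,"gripper":-0.1},{"tx":0,"ty":0,"tz":0,"rx":0,"ry":0,"rz":0,"gripper":-0.1},{"tx":0,"ty":0,"tz":0,"rx":0,"ry":0,"rz":0,"gripper":-1},{"tx":0,"ty":0,"tz":0,"rx":0,"ry":0,"rz":0,"gripper":-1}]' --squeeze 30

```text
clock: 13.65
eef_pos: [505.0, -87.0, 5.7]
tcp_rot: [3.141, 0.001, 2.648]
contact_force: [-1.9, 0.2, 4.6]
opening: 0.58
```

Call:
move_arm --increments '[{"tx":0,"ty":0,"tz":-0.5,"rx":0,"ry":0,"rz":0,"gripper":-1},{"tx":0,"ty":0,"tz":-1.5,"rx":0,"ry":0,"rz":0,"gripper":-1},{"tx":0,"ty":0,"tz":-2.5,"rx":0,"ry":0,"rz":0,"gripper":-1},{"tx":0,"ty":0,"tz":-2.5,"rx":0,"ry":0,"rz":0,"gripper":-1},{"tx":0,"ty":0,"tz":-2.5,"rx":0,"ry":0,"rz":0,"gripper":-1},{"tx":0,"ty":0,"tz":-1.5,"rx":0,"ry":0,"rz":0,"gripper":-1},{"tx":0,"ty":0,"tz":-1.0,"rx":0,"ry":0,"rz":0,"gripper":-1},{"tx":0,"ty":0,"tz":0,"rx":0,"ry":0,"rz":0,"gripper":-1}]' --squeeze 30

```text
clock: 14.45
eef_pos: [505.2, -87.0, 126.2]
tcp_rot: [3.141, 0.002, 2.648]
contact_force: [-0.3, -0.2, -0.4]
opening: 0.579
```

Call:
move_arm --increments '[{"tx":-0.7,"ty":1.2,"tz":0,"rx":0,"ry":0,"rz":0,"gripper":-1},{"tx":-1.3,"ty":2.4,"tz":0,"rx":0,"ry":0,"rz":0,"gripper":-1},{"tx":-1.9,"ty":3.5,"tz":0,"rx":0,"ry":0,"rz":0,"gripper":-1},{"tx":-1.9,"ty":3.5,"tz":0,"rx":0,"ry":0,"rz":0,"gripper":-1},{"tx":-1.9,"ty":3.5,"tz":0,"rx":0,"ry":0,"rz":0,"gripper":-1},{"tx":-1.9,"ty":3.5,"tz":0,"rx":0,"ry":0,"rz":0,"gripper":-1},{"tx":-1.9,"ty":3.5,"tz":0,"rx":0,"ry":0,"rz":0,"gripper":-1},{"tx":-1.3,"ty":2.4,"tz":0,"rx":0,"ry":0,"rz":0,"gripper":-1},{"tx":-0.7,"ty":1.3,"tz":0,"rx":0,"ry":0,"rz":0,"gripper":-1},{"tx":0,"ty":0,"tz":0,"rx":0,"ry":0,"rz":0,"gripper":-1},{"tx":0,"ty":0,"tz":0,"rx":0,"ry":0,"rz":0,"gripper":-1}]' --squeeze 30

```text
clock: 15.55
eef_pos: [740.0, 68.0, 123.0]
tcp_rot: [-3.14, -0.002, 2.649]
contact_force: [-0.3, 0.5, -1.0]
opening: 0.573
```

Run:
```python
from held import *
look('mat_square',[670,105],name='w7'); heldfit(); 
plan(670,105.5,16,152.2)
```

```text
tcp [740.  68. 123.] rpy [-1.799e+02 -1.000e-01  1.518e+02] F [-0.3  0.5 -1. ] open 0.573 t 15.55
OK 0.68 [273, 42, 372, 145] n 9206 z 5.2 rect [670.4 107.1  76.4  76.2  62.5] circ [670.3 107.2] hat  [42. 40. 37.]
-- 0.59 [2, 275, 43, 332] n 316 z 7.4 rect [ 689.5 -242.5   39.3   21.     3.8] circ [ 689.9 -249.8] hat  [73. 71. 67.]
held top n 7102 z -21.3 x [-22.9  26.1] y [-24.4  24.9] rect [ 1.3  4.4 59.7 50.9 89.3]
rz -0.49 then tx,ty,tz [ 7.98  0.14 10.84]
```

View pics/w7.png

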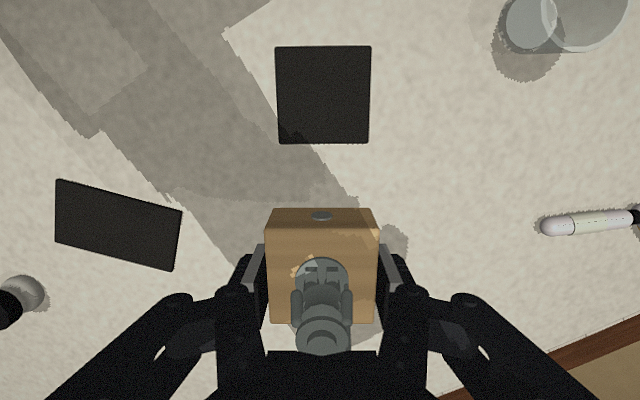

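The held block's top is centred in the jaws at (321,275). The square mat is ahead at (322,95), turned about half a degree. The jar at (560,20) is clear.

Call:
move_arm --increments '[{"tx":1.3,"ty":0.05,"tz":0,"rx":0,"ry":0,"rz":-0.5,"gripper":-1},{"tx":2.6,"ty":0.1,"tz":0,"rx":0,"ry":0,"rz":0,"gripper":-1},{"tx":2.6,"ty":0.07,"tz":0.5,"rx":0,"ry":0,"rz":0,"gripper":-1},{"tx":1.35,"ty":0,"tz":1.5,"rx":0,"ry":0,"rz":0,"gripper":-1},{"tx":0,"ty":0,"tz":2.0,"rx":0,"ry":0,"rz":0,"gripper":-1},{"tx":0,"ty":0,"tz":2.0,"rx":0,"ry":0,"rz":0,"gripper":-1},{"tx":0,"ty":0,"tz":2.0,"rx":0,"ry":0,"rz":0,"gripper":-1},{"tx":0,"ty":0,"tz":1.5,"rx":0,"ry":0,"rz":0,"gripper":-1},{"tx":0,"ty":0,"tz":0.8,"rx":0,"ry":0,"rz":0,"gripper":-1},{"tx":0,"ty":0,"tz":0.4,"rx":0,"ry":0,"rz":0,"gripper":-1},{"tx":0,"ty":0,"tz":0,"rx":0,"ry":0,"rz":0,"gripper":-1},{"tx":0,"ty":0,"tz":0,"rx":0,"ry":0,"rz":0,"gripper":-1}]' --squeeze 30

```text
clock: 16.9
eef_pos: [672.9, 106.2, 18.6]
tcp_rot: [3.141, 0.001, 2.657]
contact_force: [-0.7, 0.2, -0.6]
opening: 0.579
```

Run:
```python
from held import *
print(r.sense()['contact_force'],r.sense()['tcp_rot']); plan(671.5,106.5,11.5,152.3)
```

```text
[-0.7257594   0.21721853 -0.58516969] [3.14092424e+00 8.91505186e-04 2.65691576e+00]
rz -0.07 then tx,ty,tz [ 0.14 -0.04  0.71]
```

Call:
move_arm --increments '[{"tx":0.1,"ty":-0.03,"tz":0.25,"rx":0,"ry":0,"rz":0,"gripper":-1},{"tx":0.04,"ty":0,"tz":0.2,"rx":0,"ry":0,"rz":0,"gripper":-1},{"tx":0,"ty":0,"tz":0.1,"rx":0,"ry":0,"rz":0,"gripper":-1},{"tx":0,"ty":0,"tz":0,"rx":0,"ry":0,"rz":0,"gripper":-1},{"tx":0,"ty":0,"tz":0,"rx":0,"ry":0,"rz":0,"gripper":-1}]' --squeeze 30

```text
clock: 17.4
eef_pos: [671.1, 106.6, 12.4]
tcp_rot: [3.142, 0.0, 2.657]
contact_force: [1.0, -0.1, -0.9]
opening: 0.581
```

Call:
move_arm --increments '[{"tx":0,"ty":0,"tz":0.08,"rx":0,"ry":0,"rz":0,"gripper":-1},{"tx":0,"ty":0,"tz":0.04,"rx":0,"ry":0,"rz":0,"gripper":-1},{"tx":0,"ty":0,"tz":0,"rx":0,"ry":0,"rz":0,"gripper":-1}]' --squeeze 30

```text
clock: 17.7
eef_pos: [671.2, 106.6, 11.8]
tcp_rot: [3.141, 0.0, 2.657]
contact_force: [-2.0, -0.7, 5.5]
opening: 0.576
```

Contact at 11.8 mm with 5.5 N. I'll release and rise.

Call:
move_arm --increments '[{"tx":0,"ty":0,"tz":0,"rx":0,"ry":0,"rz":0,"gripper":0.3},{"tx":0,"ty":0,"tz":0,"rx":0,"ry":0,"rz":0,"gripper":0.6},{"tx":0,"ty":0,"tz":0,"rx":0,"ry":0,"rz":0,"gripper":1},{"tx":0,"ty":0,"tz":0,"rx":0,"ry":0,"rz":0,"gripper":1},{"tx":0,"ty":0,"tz":0,"rx":0,"ry":0,"rz":0,"gripper":1},{"tx":0,"ty":0,"tz":-0.5,"rx":0,"ry":0,"rz":0,"gripper":1},{"tx":0,"ty":0,"tz":-2,"rx":0,"ry":0,"rz":0,"gripper":1},{"tx":0,"ty":0,"tz":-3,"rx":0,"ry":0,"rz":0,"gripper":1},{"tx":0,"ty":0,"tz":-3,"rx":0,"ry":0,"rz":0,"gripper":1},{"tx":0,"ty":0,"tz":-3,"rx":0,"ry":0,"rz":0,"gripper":1},{"tx":0,"ty":0,"tz":-1,"rx":0,"ry":0,"rz":0,"gripper":1},{"tx":0,"ty":0,"tz":0,"rx":0,"ry":0,"rz":0,"gripper":1}]' --squeeze 30

```text
clock: 18.9
eef_pos: [672.1, 106.7, 138.1]
tcp_rot: [3.14, 0.003, 2.657]
contact_force: [-0.2, -0.3, 0.2]
opening: 0.998
```

Run:
```python
from h import *
ZT['s']=(27,38)
look('soldier_square',[670,107],name='w8'); look('mat_square',[670,107])
plan(496,79,135,159)
```

```text
tcp [672.1 106.7 138.1] rpy [179.9   0.2 152.2] F [-0.2 -0.3  0.2] open 0.998 t 18.9
OK 0.74 [288, 157, 354, 218] n 2554 z 33.3 rect [670.2 107.2  50.1  49.6  62.2] circ [669.7 107.5] hat [670.4 107.9  65. ] [126. 110.  84.]
tcp [670.4 106.5 135.2] rpy [-1.800e+02 -1.000e-01  1.522e+02] F [-0.7  0.6 -0.3] open 1.001 t 19.0
OK 0.94 [279, 146, 366, 225] n 2717 z 5.2 rect [670.4 106.9  76.3  75.5  62.4] circ [670.4 106.9] hat  [35. 33. 30.]
rz -6.76 then tx,ty,tz [15.26 -8.79 -0.06]
```

The square soldier is within 0.5 mm and 0.2° of its mat. Now soldier_long.

Call:
move_arm --increments '[{"tx":0,"ty":0,"tz":0,"rx":0,"ry":0,"rz":-6.8,"gripper":1},{"tx":3.05,"ty":-1.76,"tz":0,"rx":0,"ry":0,"rz":0,"gripper":1},{"tx":3.05,"ty":-1.76,"tz":0,"rx":0,"ry":0,"rz":0,"gripper":1},{"tx":3.05,"ty":-1.76,"tz":0,"rx":0,"ry":0,"rz":0,"gripper":1},{"tx":3.05,"ty":-1.76,"tz":0,"rx":0,"ry":0,"rz":0,"gripper":1},{"tx":3.05,"ty":-1.76,"tz":0,"rx":0,"ry":0,"rz":0,"gripper":1},{"tx":0,"ty":0,"tz":0,"rx":0,"ry":0,"rz":0,"gripper":1},{"tx":0,"ty":0,"tz":0,"rx":0,"ry":0,"rz":0,"gripper":1}]' --squeeze 30

```text
clock: 19.9
eef_pos: [496.6, 78.9, 135.6]
tcp_rot: [-3.141, -0.001, 2.776]
contact_force: [1.4, -0.1, 1.0]
opening: 0.997
```

Run:
```python
from h import *
look('soldier_long',[496,79],name='w9'); plan(496,79,4,159)
```

```text
tcp [496.6  78.9 135.6] rpy [-180.   -0.  159.] F [ 1.4 -0.1  1. ] open 0.997 t 19.9
OK 0.85 [293, 135, 348, 241] n 3965 z 27.3 rect [495.2  80.3  89.8  40.2 -21. ] circ [495.3  80.4] hat [495.3  80.2  61.9] [134. 116.  87.]
rz 0.03 then tx,ty,tz [ 0.19 -0.09 13.19]
```

View pics/w9.png

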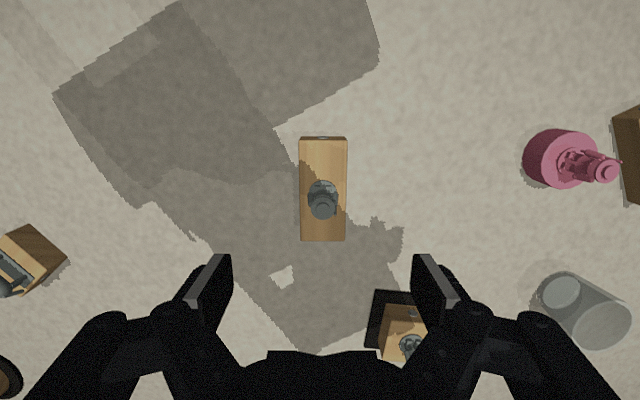

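soldier_long is at (323,188), parallel to the jaws. Descend and grip across its y.

Call:
move_arm --increments '[{"tx":0.18,"ty":0.08,"tz":1.6,"rx":0,"ry":0,"rz":0,"gripper":1},{"tx":0,"ty":0,"tz":2.2,"rx":0,"ry":0,"rz":0,"gripper":1},{"tx":0,"ty":0,"tz":2.2,"rx":0,"ry":0,"rz":0,"gripper":1},{"tx":0,"ty":0,"tz":2.2,"rx":0,"ry":0,"rz":0,"gripper":1},{"tx":0,"ty":0,"tz":2.2,"rx":0,"ry":0,"rz":0,"gripper":1},{"tx":0,"ty":0,"tz":1.8,"rx":0,"ry":0,"rz":0,"gripper":1},{"tx":0,"ty":0,"tz":0.9,"rx":0,"ry":0,"rz":0,"gripper":1},{"tx":0,"ty":0,"tz":0,"rx":0,"ry":0,"rz":0,"gripper":1},{"tx":0,"ty":0,"tz":0,"rx":0,"ry":0,"rz":0,"gripper":1}]' --squeeze 30

```text
clock: 20.9
eef_pos: [496.4, 80.5, 5.4]
tcp_rot: [3.141, 0.0, 2.776]
contact_force: [0.5, -0.1, 0.5]
opening: 0.999
```

Call:
move_arm --increments '[{"tx":0,"ty":0,"tz":0,"rx":0,"ry":0,"rz":0,"gripper":-0.2},{"tx":0,"ty":0,"tz":0,"rx":0,"ry":0,"rz":0,"gripper":-0.2},{"tx":0,"ty":0,"tz":0,"rx":0,"ry":0,"rz":0,"gripper":-0.2},{"tx":0,"ty":0,"tz":0,"rx":0,"ry":0,"rz":0,"gripper":-0.2},{"tx":0,"ty":0,"tz":0,"rx":0,"ry":0,"rz":0,"gripper":-0.2},{"tx":0,"ty":0,"tz":0,"rx":0,"ry":0,"rz":0,"gripper":-0.2},{"tx":0,"ty":0,"tz":0,"rx":0,"ry":0,"rz":0,"gripper":-0.2},{"tx":0,"ty":0,"tz":0,"rx":0,"ry":0,"rz":0,"gripper":-1},{"tx":0,"ty":0,"tz":0,"rx":0,"ry":0,"rz":0,"gripper":-1}]' --squeeze 30

```text
clock: 21.8
eef_pos: [496.2, 80.4, 5.9]
tcp_rot: [3.141, 0.001, 2.776]
contact_force: [-1.3, 0.5, 6.5]
opening: 0.464
```

Call:
move_arm --increments '[{"tx":0,"ty":0,"tz":-0.5,"rx":0,"ry":0,"rz":0,"gripper":-1},{"tx":0,"ty":0,"tz":-1.5,"rx":0,"ry":0,"rz":0,"gripper":-1},{"tx":0,"ty":0,"tz":-2.5,"rx":0,"ry":0,"rz":0,"gripper":-1},{"tx":0,"ty":0,"tz":-2.5,"rx":0,"ry":0,"rz":0,"gripper":-1},{"tx":0,"ty":0,"tz":-2.5,"rx":0,"ry":0,"rz":-2,"gripper":-1},{"tx":0,"ty":0,"tz":-1.5,"rx":0,"ry":0,"rz":-5,"gripper":-1},{"tx":0,"ty":0,"tz":-1.0,"rx":0,"ry":0,"rz":-7,"gripper":-1},{"tx":0,"ty":0,"tz":0,"rx":0,"ry":0,"rz":-8,"gripper":-1},{"tx":0,"ty":0,"tz":0,"rx":0,"ry":0,"rz":-8,"gripper":-1},{"tx":0,"ty":0,"tz":0,"rx":0,"ry":0,"rz":-8,"gripper":-1},{"tx":0,"ty":0,"tz":0,"rx":0,"ry":0,"rz":-8,"gripper":-1},{"tx":0,"ty":0,"tz":0,"rx":0,"ry":0,"rz":-8,"gripper":-1}]' --squeeze 30

```text
clock: 23.0
eef_pos: [495.5, 80.3, 125.5]
tcp_rot: [3.142, -0.0, -2.559]
contact_force: [0.3, 0.2, -1.1]
opening: 0.466
```

Call:
move_arm --increments '[{"tx":0,"ty":0,"tz":0,"rx":0,"ry":0,"rz":-7,"gripper":-1},{"tx":0,"ty":0,"tz":0,"rx":0,"ry":0,"rz":-4,"gripper":-1},{"tx":0,"ty":0,"tz":0,"rx":0,"ry":0,"rz":-1.8,"gripper":-1},{"tx":-0.6,"ty":-1.7,"tz":0,"rx":0,"ry":0,"rz":0,"gripper":-1},{"tx":-1.1,"ty":-3.2,"tz":0,"rx":0,"ry":0,"rz":0,"gripper":-1},{"tx":-1.4,"ty":-4.0,"tz":0,"rx":0,"ry":0,"rz":0,"gripper":-1},{"tx":-1.4,"ty":-4.0,"tz":0,"rx":0,"ry":0,"rz":0,"gripper":-1},{"tx":-1.4,"ty":-4.0,"tz":0,"rx":0,"ry":0,"rz":0,"gripper":-1},{"tx":-1.4,"ty":-4.0,"tz":0,"rx":0,"ry":0,"rz":0,"gripper":-1},{"tx":-1.1,"ty":-3.2,"tz":0,"rx":0,"ry":0,"rz":0,"gripper":-1},{"tx":-0.9,"ty":-2.9,"tz":0,"rx":0,"ry":0,"rz":0,"gripper":-1},{"tx":0,"ty":0,"tz":0,"rx":0,"ry":0,"rz":0,"gripper":-1}]' --squeeze 30

```text
clock: 24.2
eef_pos: [756.9, -43.0, 125.1]
tcp_rot: [-3.14, 0.001, -2.343]
contact_force: [0.4, 0.1, -0.6]
opening: 0.463
```

Run:
```python
from held import *
look('mat_long',[679,-120],name='w10'); heldfit(); 
plan(679,-120,18,225.8)
```

```text
tcp [756.9 -43.  125.1] rpy [-1.799e+02  1.000e-01 -1.342e+02] F [ 0.4  0.1 -0.6] open 0.463 t 24.2
OK 0.96 [281, 2, 370, 134] n 10979 z 5.2 rect [ 685.8 -112.3   99.4   66.2   45.9] circ [ 686.5 -113. ] hat  [28. 27. 25.]
held top n 9733 z -21.2 x [-38.6  45.3] y [-19.2  20. ] rect [ 2.7 -4.1 86.  49.  -0.3]
rz 0.03 then tx,ty,tz [10.84 -0.21 10.67]
```

View pics/w10.png

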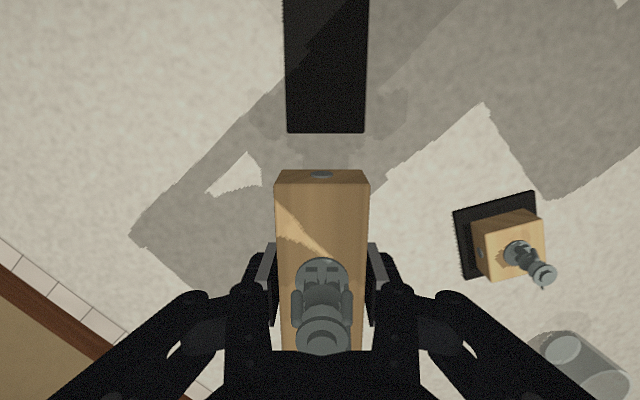

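The mat's far end is cut off at the top of the picture and the arm was still settling. I'll back off a little and look again.

Call:
move_arm --increments '[{"tx":1.5,"ty":0,"tz":-1.5,"rx":0,"ry":0,"rz":0,"gripper":-1},{"tx":1.5,"ty":0,"tz":-1.5,"rx":0,"ry":0,"rz":0,"gripper":-1},{"tx":0,"ty":0,"tz":0,"rx":0,"ry":0,"rz":0,"gripper":-1},{"tx":0,"ty":0,"tz":0,"rx":0,"ry":0,"rz":0,"gripper":-1},{"tx":0,"ty":0,"tz":0,"rx":0,"ry":0,"rz":0,"gripper":-1}]' --squeeze 30

```text
clock: 24.85
eef_pos: [733.1, -62.6, 155.6]
tcp_rot: [-3.141, 0.0, -2.342]
contact_force: [1.2, 0.7, -0.9]
opening: 0.46
```

Run:
```python
from held import *
look('mat_long',[679,-120],name='w11'); heldfit(-21.2); 
plan(680,-118.3,18,225.8)
```

```text
tcp [733.1 -62.6 155.6] rpy [-180.     0.  -134.2] F [ 1.2  0.7 -0.9] open 0.46 t 24.85
OK 0.83 [283, 29, 360, 164] n 9549 z 5.2 rect [ 679.9 -118.1  114.6   66.5   46. ] circ [ 680.1 -118.4] hat  [28. 27. 25.]
-- 0.72 [616, 330, 640, 368] n 210 z 6.2 rect [604.8 353.8  36.8  14.8  30.2] circ [601.5 359.4] hat  [89. 74. 53.]
held top n 9814 z -21.2 x [-38.5  45.4] y [-19.2  19.9] rect [ 2.7  0.  86.1 40.6 -0.5]
rz 0.05 then tx,ty,tz [ 7.72 -0.09 13.67]
```

The mat now measures (680,-118) at 226.0°, in line with the held block. I'll move over it and lower.

Call:
move_arm --increments '[{"tx":1.3,"ty":-0.05,"tz":0,"rx":0,"ry":0,"rz":0,"gripper":-1},{"tx":2.6,"ty":-0.04,"tz":0.5,"rx":0,"ry":0,"rz":0,"gripper":-1},{"tx":2.5,"ty":0,"tz":1.5,"rx":0,"ry":0,"rz":0,"gripper":-1},{"tx":1.28,"ty":0,"tz":2.0,"rx":0,"ry":0,"rz":0,"gripper":-1},{"tx":0,"ty":0,"tz":2.4,"rx":0,"ry":0,"rz":0,"gripper":-1},{"tx":0,"ty":0,"tz":2.4,"rx":0,"ry":0,"rz":0,"gripper":-1},{"tx":0,"ty":0,"tz":2.2,"rx":0,"ry":0,"rz":0,"gripper":-1},{"tx":0,"ty":0,"tz":1.5,"rx":0,"ry":0,"rz":0,"gripper":-1},{"tx":0,"ty":0,"tz":0.8,"rx":0,"ry":0,"rz":0,"gripper":-1},{"tx":0,"ty":0,"tz":0.4,"rx":0,"ry":0,"rz":0,"gripper":-1},{"tx":0,"ty":0,"tz":0,"rx":0,"ry":0,"rz":0,"gripper":-1},{"tx":0,"ty":0,"tz":0,"rx":0,"ry":0,"rz":0,"gripper":-1}]' --squeeze 30

```text
clock: 26.2
eef_pos: [681.1, -118.4, 19.1]
tcp_rot: [-3.14, 0.001, -2.342]
contact_force: [0.1, -0.5, -0.2]
opening: 0.46
```

Run:
```python
from held import *
print(r.sense()['contact_force'],r.sense()['tcp_rot']); plan(680.3,-118.0,11.7,225.9)
```

```text
[ 0.0555543  -0.45882943 -0.19163571] [-3.14046046e+00  7.66157084e-04 -2.34153218e+00]
rz -0.06 then tx,ty,tz [0.03 0.08 0.74]
```

Call:
move_arm --increments '[{"tx":0.03,"ty":0.04,"tz":0.25,"rx":0,"ry":0,"rz":0,"gripper":-1},{"tx":0,"ty":0,"tz":0.2,"rx":0,"ry":0,"rz":0,"gripper":-1},{"tx":0,"ty":0,"tz":0.1,"rx":0,"ry":0,"rz":0,"gripper":-1},{"tx":0,"ty":0,"tz":0,"rx":0,"ry":0,"rz":0,"gripper":-1},{"tx":0,"ty":0,"tz":0,"rx":0,"ry":0,"rz":0,"gripper":-1}]' --squeeze 30

```text
clock: 26.7
eef_pos: [679.9, -118.2, 12.7]
tcp_rot: [3.142, -0.0, -2.342]
contact_force: [-0.3, -0.7, -2.0]
opening: 0.46
```

Call:
move_arm --increments '[{"tx":0,"ty":0,"tz":0.08,"rx":0,"ry":0,"rz":0,"gripper":-1},{"tx":0,"ty":0,"tz":0.06,"rx":0,"ry":0,"rz":0,"gripper":-1},{"tx":0,"ty":0,"tz":0,"rx":0,"ry":0,"rz":0,"gripper":-1}]' --squeeze 30

```text
clock: 27.0
eef_pos: [680.1, -118.3, 11.9]
tcp_rot: [-3.141, 0.0, -2.342]
contact_force: [-1.6, 0.6, 5.8]
opening: 0.459
```

Contact at 11.9 mm with 5.8 N. I'll release and rise.

Call:
move_arm --increments '[{"tx":0,"ty":0,"tz":0,"rx":0,"ry":0,"rz":0,"gripper":0.1},{"tx":0,"ty":0,"tz":0,"rx":0,"ry":0,"rz":0,"gripper":0.5},{"tx":0,"ty":0,"tz":0,"rx":0,"ry":0,"rz":0,"gripper":1},{"tx":0,"ty":0,"tz":0,"rx":0,"ry":0,"rz":0,"gripper":1},{"tx":0,"ty":0,"tz":0,"rx":0,"ry":0,"rz":0,"gripper":1},{"tx":0,"ty":0,"tz":-0.5,"rx":0,"ry":0,"rz":0,"gripper":1},{"tx":0,"ty":0,"tz":-2,"rx":0,"ry":0,"rz":0,"gripper":1},{"tx":0,"ty":0,"tz":-3,"rx":0,"ry":0,"rz":0,"gripper":1},{"tx":0,"ty":0,"tz":-3,"rx":0,"ry":0,"rz":0,"gripper":1},{"tx":0,"ty":0,"tz":-3,"rx":0,"ry":0,"rz":0,"gripper":1},{"tx":0,"ty":0,"tz":-1,"rx":0,"ry":0,"rz":0,"gripper":1},{"tx":0,"ty":0,"tz":0,"rx":0,"ry":0,"rz":0,"gripper":1}]' --squeeze 30

```text
clock: 28.2
eef_pos: [681.0, -118.4, 138.2]
tcp_rot: [-3.139, 0.002, -2.342]
contact_force: [-0.6, -0.4, -0.3]
opening: 1.001
```

Run:
```python
from h import *
ZT['s']=(27,38)
look('soldier_long',[680,-118]); look('mat_long',[680,-118])
ZT['h']=(23,33); ZT['g']=ZT['p']=(-5,80)
for q,n in [('soldier_long',[679,-120]),('soldier_square',[669,105]),('soldier_round',[577,-391]),('horse_long',[571,368]),('horse_square',[458,-227]),('glass_jar',[697,284]),('paint_pot',[697,-257])]: print(q); look(q,n,'scene','scene9')
```

```text
tcp [ 681.  -118.4  138.2] rpy [-1.798e+02  1.000e-01 -1.342e+02] F [-0.6 -0.4 -0.3] open 1.001 t 28.2
OK 0.87 [292, 135, 349, 245] n 4097 z 33.2 rect [ 679.4 -118.1   90.7   40.    45.9] circ [ 679.3 -118.1] hat [ 678.7 -118.3   65.1] [120. 103.  77.]
tcp [ 679.3 -118.1  135.3] rpy [ 179.9   -0.  -134.2] F [-0.3 -0.6 -0.2] open 1.001 t 28.3
OK 0.92 [283, 125, 360, 242] n 3373 z 5.1 rect [ 679.9 -118.2  115.6   66.    45.8] circ [ 679.2 -118.6] hat  [23. 22. 20.]
soldier_long
tcp [ 678.9 -118.   134.4] rpy [ 1.799e+02 -1.000e-01 -1.342e+02] F [-0.2  0.1  0.2] open 1.002 t 28.4
OK 0.92 [236, 207, 259, 241] n 332 z 34.1 rect [ 680.4 -118.7   93.2   39.5   46. ] circ [ 679.9 -117.9] hat [ 680.5 -119.    65.8] [119.  98.  69.]
soldier_square
tcp [ 679.1 -118.1  134.6] rpy [ 1.799e+02 -1.000e-01 -1.342e+02] F [-0.1 -0.8  0. ] open 0.996 t 28.5
OK 0.81 [313, 233, 347, 272] n 354 z 34.0 rect [672.6 106.2  50.3  48.7  61.4] circ [672.2 106.7] hat [672.6 109.2  65.6] [142. 117.  80.]
-- 0.63 [189, 158, 207, 188] n 134 z 34.1 rect [ 578.2 -388.8   50.7   45.7   42.5] circ [ 578.1 -389.1] hat [
[... 984 characters left out ...]
   51.    49.5   17. ] circ [ 462.3 -224.1] hat [ 549.7 -155.6  104.5] [128. 108.  78.]
glass_jar
tcp [ 680.  -118.2  136.2] rpy [ 180.    -0.  -134.2] F [-0.8 -1.  -0.1] open 1.001 t 28.9
OK 0.76 [385, 268, 420, 311] n 1168 z 39.4 rect [663.  265.1 128.5  67.1  12.2] circ [663.6 262.9] hat [695.6 273.8  58.5] [151. 147. 132.]
paint_pot
tcp [ 680.  -118.2  136.3] rpy [-180.     0.  -134.2] F [-0.8 -0.4 -0.1] open 1.0 t 29.0
OK 0.83 [197, 200, 212, 218] n 287 z 30.1 rect [ 692.7 -272.    75.9   37.1   88.1] circ [ 685.4 -272. ] hat  [72. 68. 61.]
-- 0.33 [236, 207, 259, 244] n 528 z 34.3 rect [ 681.7 -117.6   90.5   39.3   45.7] circ [ 682.1 -117.8] hat [ 681.5 -119.1   65.5] [118.  97.  67.]
```

View pics/scene9.png

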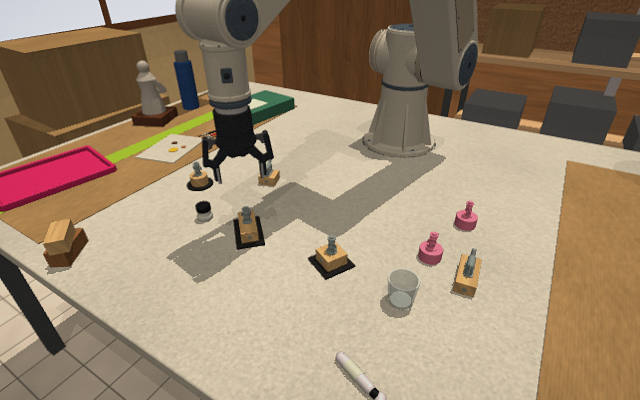

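The scene view shows all three soldiers upright on their matching mats at (199,178), (248,225) and (331,255). The horses, jar and pot are where they were, and the gripper is clear. I'm handing in.

```bash
python3 -c "
from rig import r
print(r.sign_off())"
```

```text
the job is handed in; nothing more can be done
None
```

All three soldiers are standing upright on the mats that match their blocks. I set each one down until the arm felt light contact (3.5–5.8 N), then released it. The job was handed in at about 29 s of the 83 s allowed.

| Soldier | Off mat centre | Off parallel |
|---|---|---|
| Round | about 1 mm | not applicable |
| Square | about 0.5 mm | about 0.2° |
| Oblong | about 0.5 mm | about 0.1° |

These come from wrist-camera looks just after each release. The block tops measured about 33 mm high, which fits a 28 mm block on a 6 mm mat.

- **Things that had to stay:** the final scene view shows the two horses, both pink look-alikes, the jar and the paint pot where they were. The horses re-measured within about 2 mm. The networks' outlines of the jar and pot were too ragged to re-measure exactly, so for those I relied on the picture and the outline boxes.
- **Disagreements:** the top, scene and wrist cameras differed by 1–3 mm in absolute position. I therefore centred each soldier using soldier and mat positions taken from the wrist camera alone.
- **Setbacks:** the first move call was refused because its rows were incomplete, and nothing moved. One look at the oblong mat was cut off at the picture edge, so I took it again before placing that soldier.

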